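# Roll the red coffee tin up the can rack

### The arm

A 7-joint arm with a two-finger parallel gripper is mounted at the origin on the work surface. World frame = base frame: x ahead of the robot, y to its left, z up, the work surface at z = 0. Lengths are in m, angles in degrees, forces in N, time in s.
With the tool pointing down it reaches from about 0.35 to 0.775 m from the base axis. Payload 3.1 kg.
Tool frame: the origin (TCP) lies on the centre line of the jaws, within the pads' length; the fingertips stand 17 mm ahead of it and the grasp point (between the pads) lies 2 mm behind it (robot.tip_reach is the distance from the TCP to the fingertips, in m); z points along the fingers, y is the line along which they close (so a half turn about z gives the same grasp; the last joint's range is limited). The gripper opens to 85 mm and grips with 20 to 120 N. Pads are 22 mm wide; open, the fingers measure 114 mm over their backs; the gripper's body (76 mm by 85 mm) begins 54 mm behind the grasp point. The pads swing forward as they close: fully open they stand 13 mm farther back than shut.
Start: joints at [-72.978, 17.813, 0.802, 86.603, -0.252, 75.585, -1.558], TCP at [0.183, 0.519, 0.248] pointing down, gripper open.
Joint ranges: [-154.91, 154.91], [-16.99, 109.72], [-72.82, 74.43], [7.12, 147.25], [-82.49, 262.49], [11.32, 116.49], [-174.64, 174.64]. Speed limits (degrees/s): [159.86, 159.86, 180, 180, 180, 180, 180].

### API

Orientations are given as [roll, pitch, yaw] about the fixed x, y, z axes, in that order (R = Rz(yaw) Ry(pitch) Rx(roll)).
In Python, from station import robot, fingers, vision, workorder, recognise gives the robot as it stands. Calls block until the motion is done:
- robot.move_to(position, orientation): joint-space move of the TCP to a pose.
- robot.line_to(position, orientation=None, velocity=0.15, f_stop=None): straight line of the TCP; orientation=None keeps the orientation; velocity is the mean speed in m/s. With f_stop (N) it stops when the force on the tool has changed by that much, and returns True; else False.
- robot.move_j(angles): joint-space move.
- fingers.gripper_to(opening, force=None): opening from 0.0 (shut) to 1.0 (fully open); force is the grip in N (None keeps the last); returns when the fingers have stopped.
- robot.pause(seconds).
- robot.inverse_kinematics(position, orientation): joint angles nearest the present ones, or None.
- vision.grab_frame(name): name is "scene" or "side" or "wrist"; returns the picture (400x640x3 uint8, red, green, blue); there is no depth.
- vision.calibration(name): a dict with "mtx" (3x3 intrinsics, pixels), "k1" (the pictures are not rectified: a ray, as slopes to the right and down, at radius r is drawn at 1 + k1 r^2 times it, then the intrinsics apply), "extrinsics" (4x4, takes a point from world to camera coordinates); the wrist camera has in their place "T_tool_cam" (4x4, takes a point from camera to tool coordinates, whose origin is the TCP and whose axes are the flange's). Camera axes: x right, y up, looking along -z (the intrinsics and any distortion apply to the point x, -y, -z); pixel columns grow to the right and rows downward; lengths in m; the calibration is good to about 2 mm. A picture is of the moment at which its call begins: read the wrist's pose just before it. calibration takes no time and is no camera call.
A pose or a line that the arm cannot do raises robot.PlanningError and nothing moves.
- workorder.close_job(): hands the job in; it is judged then, once.
Trained networks look in the newest picture that a camera, given by its name, has taken for a name from the list of things; names that differ only in an ending like _2 or _b are one class to them, and where a whole thing is asked for, a point or a joint stands for the part that bears it (a point fixed in the world has none). Each returns a list of dicts, best first, with "p" (0 to 1); they miss things now and then, are a little off and sometimes report something else, mostly with a low value. They report only what shows in the picture. A call takes as long as a camera call. They do not tell look-alikes from the thing itself.
- recognise(label, camera): "rect" ([centre column, centre row, width, height] in pixels, round what is visible of it).
Readings, each from a call of its own:
- robot.current_time_s(): time.
- robot.current_joint_positions(): joint angles.
- robot.current_dq(): joint speeds.
- robot.current_joint_torque(): joint torques, N m.
- robot.current_tool_pos(): TCP position.
- robot.current_eef_rot(): TCP orientation.
- robot.current_contact_force(): force on the tool from outside, world axes, zero at the start.
- robot.current_torque(): the same for the moment, N m.
- robot.current_finger_gap(): opening from 0.0 (shut) to 1.0 (fully open).
- robot.current_gripper_force(): force on a finger pad.
Only numpy, scipy, OpenCV 4.12 (cv2) and the standard library are available. Lean on these libraries where they do the work, as an engineer would, in place of code of your own. Each camera call takes 0.05 s, during which the arm holds its last target. There are 200 camera calls.

### The job

With a fingertip, push the red tin so that it rolls up its sloping lane of the rack, over the hump and into the dip against the end stop, where it stays and cannot roll back. Do not lift or carry it, and leave the blue tin in its place at the bottom of the other lane and the cup and the jar where they stand.

Things in the scene. Friction and masses are not known exactly. Their poses are not given: they have to be found in the camera images.
- rack: Fixed metal can rack, 190 mm wide (x), two straight lanes side by side, open above. Origin on the work surface; z up, +y points uphill along the lanes. Lane centre lines at x = +46 and -46 mm, each 86 mm wide between side walls 6 mm thick that rise 25 mm above the floor. It spans y = -150 to 143 mm. A tin home in the dip has its centre at y = 110, z = 74.5 mm.
- low_end (a point): Floor's low edge, at rack x = 0, y = -150, z = 30 mm; axes as the rack's. Here each lane has two upright stubs, one at either wall, 12 mm wide, y = -150 to -142 mm, tops at z = 68 mm. They hold a tin from rolling out; the 62 mm wide opening between them lets a finger in behind the tin.
- hump (a point): Top of the slope, a plain edge across both lanes at rack x = 0, y = 60, z = 59.5 mm; axes as the rack's. From the low end up to here the floor rises evenly at 8 degrees; beyond it falls at 12 degrees to the end stop. A tin let go before the hump rolls back down.
- stop (a point): Foot of the end stop, at rack x = 0, y = 135, z = 43.5 mm; axes as the rack's. The stop is an upright plate, inner face at y = 135 mm, 8 mm thick, top at z = 95 mm.
- ramp (a point): Point on the rising floor, x = 0, halfway up (rack y = -45 mm, z = 45 mm). Its axes are the rack's tipped by the 8 degree slope: y straight uphill along the floor, z square to the floor. A tin rolling on the ramp has its centre at z = 25 mm in this frame.
- red_tin: The red tin (white bands, brass rims), 50 mm in diameter, 80 mm long, about 0.14 kg, loose, lying across its lane. Origin at its centre; x is its long axis, parallel to the rack's x; y and z turn as it rolls. It starts against the stubs at the low end of a lane: centre at rack y = -117, z = 60 mm, x = +46 or -46 mm (which lane varies).
- blue_tin: The blue tin (white bands, brass rims), 50 mm in diameter, 80 mm long, about 0.14 kg, loose, lying across its lane. Origin at its centre; x is its long axis, parallel to the rack's x; y and z turn as it rolls. It starts against the stubs at the low end of a lane: centre at rack y = -117, z = 60 mm, x = +46 or -46 mm (which lane varies).
- cup: Bystander: small blue ceramic cup, 62 mm in diameter, 58 mm tall, standing loose beside the rack on its +x side. Origin at the centre of its underside.
- jar: Bystander: amber glass jar with a copper-coloured lid, 68 mm in diameter, 95 mm tall, standing loose beyond the high end of the rack. Origin at the centre of its underside.
Not all that is in view belongs to the job. What is shaped like the blue_tin but purple is not meant. Leave any turquoise look-alike of the red_tin alone.

How it is judged (in metres and radians):
On the way:
1. the red tin is being pushed up the slope: in its upper half, short of the hump, with the fingers touching it (y of red_tin in the frame of ramp between 0 and 0.115 m and contact force between the fingers and red_tin above 0.05 N).
At the end, for the whole second after the job is handed in: The red tin lies at rest in the dip at the top of its lane against the end stop (centre within about 6 mm of its home place, square within 0.15 rad); the blue tin still lies at the low end of the other lane (within 10 mm) (y of red_tin in the frame of rack between 0.103 and 0.116 m and z of red_tin in the frame of rack between 0.068 and 0.081 m and linear speed of red_tin below 0.02 m/s and angle between the x axis of red_tin and the x axis of rack, either way round below 0.15 rad and y of blue_tin in the frame of rack between -0.127 and -0.107 m and z of blue_tin in the frame of rack between 0.05 and 0.07 m); the robot touches nothing.
It fails at once if the red tin is lifted or carried: more than 15 mm off the slope (z of red_tin in the frame of ramp above 0.04 m).
It fails at once if the blue tin is moved by more than 20 mm (distance of blue_tin from where it was at the start of the episode above 0.02 m).
It fails at once if the cup is moved by more than 15 mm or tipped (distance of cup from where it was at the start of the episode above 0.015 m or angle between cup's own z axis and vertical above 0.3 rad).
It fails at once if the jar is moved by more than 15 mm or tipped (distance of jar from where it was at the start of the episode above 0.015 m or angle between jar's own z axis and vertical above 0.3 rad).
It also fails if it takes over 32 s, if anything falls off the work surface, if the arm or the gripper's body presses on something with over 40 N, if the wrist force passes 120 N, or if a joint passes its speed limit or range.

## Working session

There is one attempt and no reset: what is moved stays moved. The work goes in short steps, each a Python script; the robot and the scene stay as the last script left them, time stands still between calls to the robot, and variables do not carry over. Pictures are saved under pics/ and viewed, at most 10 in all, crops included, and the job is handed in when it is done.

```bash
mkdir -p pics; ls
python3 - <<'E'
from station import robot, fingers, vision, workorder, recognise
import cv2, numpy as np
ims=[]
for n in ("scene","side"):
    im=vision.grab_frame(n); cv2.imwrite(f"pics/{n}0.png",im[:,:,::-1])
    c=vision.calibration(n); print(n,np.round(c["mtx"],1).tolist(),c["k1"],np.round(c["extrinsics"],3).tolist())
    for l in ("rack","red_tin","blue_tin","cup","jar","stop","hump","low_end"):
        try: print(l,[(round(d["p"],2),np.round(d["rect"]).tolist()) for d in recognise(l,n)])
        except Exception as e: print(l,e)
print(robot.current_time_s())
E
```

```text
pics
scene [[440.3, 0.0, 319.9], [0.0, 440.3, 195.6], [0.0, 0.0, 1.0]] -0.0857574719914625 [[-0.76, 0.65, -0.012, 0.474], [-0.352, -0.397, 0.847, 0.142], [0.546, 0.648, 0.531, -1.353], [0.0, 0.0, 0.0, 1.0]]
rack [(0.78, [319.0, 198.0, 138.0, 84.0])]
red_tin [(0.58, [294.0, 162.0, 29.0, 21.0]), (0.16, [410.0, 226.0, 36.0, 53.0])]
blue_tin [(0.78, [237.0, 168.0, 38.0, 26.0]), (0.7, [270.0, 176.0, 35.0, 25.0])]
cup [(0.7, [258.0, 225.0, 28.0, 33.0])]
jar [(0.62, [411.0, 225.0, 33.0, 56.0])]
stop [(0.58, [318.0, 200.0, 143.0, 81.0])]
hump [(0.73, [319.0, 198.0, 144.0, 82.0]), (0.47, [294.0, 160.0, 30.0, 25.0])]
low_end [(0.84, [318.0, 198.0, 141.0, 87.0])]
side [[423.4, 0.0, 316.3], [0.0, 423.4, 194.1], [0.0, 0.0, 1.0]] 0.002641175001777839 [[0.89, -0.456, 0.002, -0.545], [0.306, 0.601, 0.738, -0.214], [-0.338, -0.657, 0.674, -0.978], [0.0, 0.0, 0.0, 1.0]]
rack [(0.72, [313.0, 224.0, 134.0, 119.0])]
red_tin [(0.76, [330.0, 318.0, 40.0, 51.0]), (0.64, [332.0, 250.0, 40.0, 33.0])]
blue_tin [(0.96, [360.0, 231.0, 40.0, 30.0]), (0.92, [401.0, 291.0, 45.0, 32.0])]
cup [(0.66, [370.0, 197.0, 22.0, 28.0])]
jar [(0.61, [262.0, 168.0, 25.0, 40.0]), (0.56, [316.0, 226.0, 135.0, 116.0])]
stop [(0.9, [317.0, 226.0, 136.0, 116.0])]
hump [(0.62, [315.0, 226.0, 137.0, 121.0])]
low_end [(0.57, [313.0, 225.0, 135.0, 120.0])]
0.9
```

View pics/scene0.png

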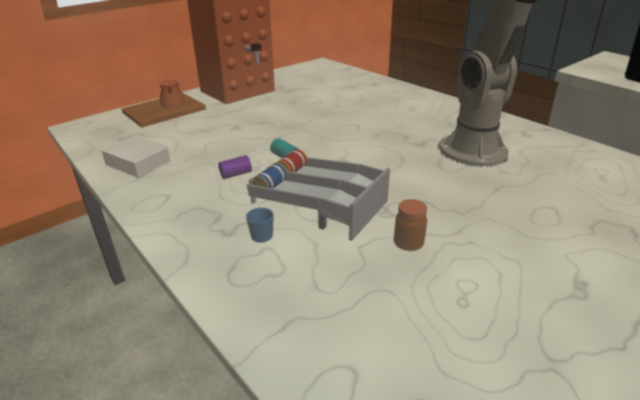

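View pics/side0.png

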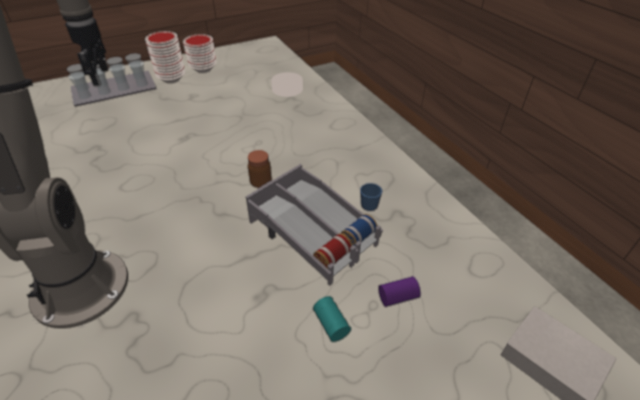

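Scene view: the red tin is at about (294,162) and the blue tin at (270,176). They lie at the low end of the rack, with the cup at (260,225) and the jar at (411,225). Side view: red (332,250), blue (360,231). The cup is on the blue side, so red is in the -x lane. The loose purple and turquoise tins are off the rack; I'll enlarge to get rack corners.

Run:
```python
import cv2
a=cv2.imread("pics/scene0.png")[140:250,225:435]; b=cv2.imread("pics/side0.png")[155:290,235:395]
cv2.imwrite("pics/a.png",cv2.resize(a,None,fx=3.8,fy=3.8,interpolation=cv2.INTER_CUBIC))
cv2.imwrite("pics/b.png",cv2.resize(b,None,fx=4.4,fy=4.4,interpolation=cv2.INTER_CUBIC))
```

```text
(no output)
```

View pics/a.png

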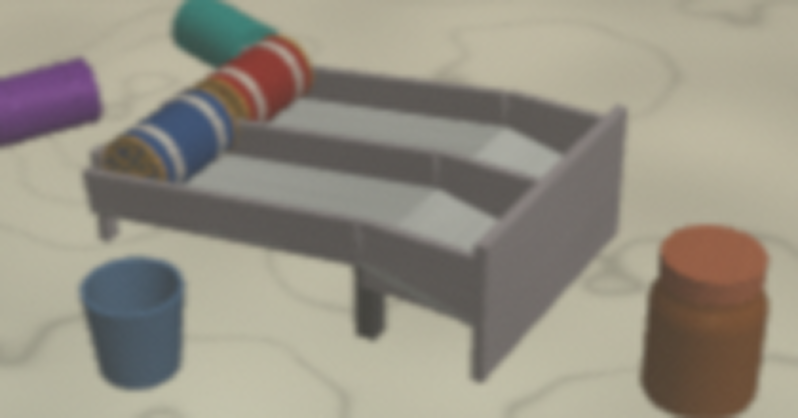

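View pics/b.png

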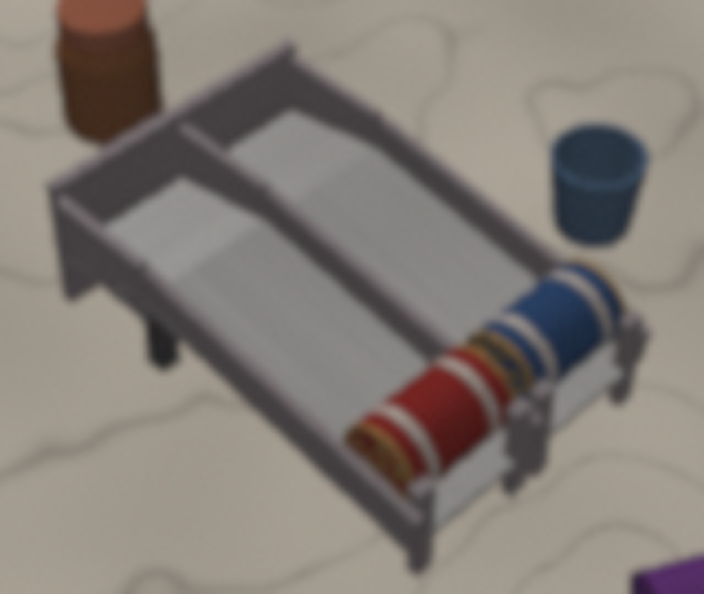

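The enlargements show the red tin in the -x lane (away from the cup) with an empty lane ahead. Stop plate corners: scene crop (490,250) and (627,112), side crop (290,45) and (50,185). Hump corners: scene crop (360,225), side crop (145,268). I'll fit the rack pose from these and the tin rectangles.

```bash
cat > h.py <<'E'
from station import robot, fingers, vision, workorder, recognise
import numpy as np
from scipy.optimize import least_squares
def proj(n,P):
    c=vision.calibration(n); E=np.array(c["extrinsics"]); p=np.atleast_2d(P)@E[:3,:3].T+E[:3,3]
    s=np.c_[p[:,0],-p[:,1]]/-p[:,2:]; s=s*(1+c["k1"]*(s**2).sum(1,keepdims=True)); K=np.array(c["mtx"])
    return s@K[:2,:2].T+K[:2,2]
def rack2w(q,P):
    c,s=np.cos(q[2]),np.sin(q[2]); P=np.atleast_2d(P)
    return np.c_[q[0]+c*P[:,0]-s*P[:,1],q[1]+s*P[:,0]+c*P[:,1],P[:,2]]
E
python3 - <<'E'
from h import *
A=lambda u,v:(225+u/3.8,140+v/3.8); B=lambda u,v:(235+u/4.4,155+v/4.4)
obs=[("scene",(95,143,95),A(490,250)),("scene",(-95,143,95),A(627,112)),("scene",(95,60,84.5),A(360,225)),
("scene",(95,-150,55),A(87,172)),("scene",(46,-117,60),A(172,137)),("scene",(-46,-117,60),A(255,85)),
("side",(95,143,95),B(290,42)),("side",(-95,143,95),B(50,185)),("side",(-95,60,84.5),B(145,268)),
("side",(46,-117,60),B(552,327)),("side",(-46,-117,60),B(428,424))]
f=lambda q:np.concatenate([(proj(n,rack2w(q,np.array(P)/1e3))[0]-uv) for n,P,uv in obs])
best=min((least_squares(f,[x0,y0,a],loss="soft_l1") for x0 in(.3,.6) for y0 in (.2,.5) for a in np.arange(0,6.3,.8)),key=lambda r:r.cost)
q=best.x; print(q,np.degrees(q[2])); print(np.round(best.fun.reshape(-1,2),1).tolist())
np.save("q.npy",q)
print(np.round(rack2w(q,np.array([[-46,-175,100],[-46,-117,60],[-46,110,74],[-46,60,74]])/1e3),3))
E
```

```text
Traceback (most recent call last):
  File "h.py", line 5, in proj
    c=vision.calibration(n); E=np.array(c["extrinsics"]); p=np.atleast_2d(P)@E[:3,:3].T+E[:3,3]
ValueError: time passes only in moves, steps and waits
```

The calibration call is rate-limited, so I'll cache it.

```bash
python3 - <<'E'
s=open("h.py").read()
s=s.replace("def proj","CAL={n:vision.calibration(n) for n in ('scene','side','wrist')}\ndef proj").replace("c=vision.calibration(n)","c=CAL[n]")
open("h.py","w").write(s)
E
python3 - <<'E'
from h import *
A=lambda u,v:(225+u/3.8,140+v/3.8); B=lambda u,v:(235+u/4.4,155+v/4.4)
obs=[("scene",(95,143,95),A(490,250)),("scene",(-95,143,95),A(627,112)),("scene",(95,60,84.5),A(360,225)),
("scene",(95,-150,55),A(87,172)),("scene",(46,-117,60),A(172,137)),("scene",(-46,-117,60),A(255,85)),
("side",(95,143,95),B(290,42)),("side",(-95,143,95),B(50,185)),("side",(-95,60,84.5),B(145,268)),
("side",(46,-117,60),B(552,327)),("side",(-46,-117,60),B(428,424))]
f=lambda q:np.concatenate([(proj(n,rack2w(q,np.array(P)/1e3))[0]-uv) for n,P,uv in obs])
best=min((least_squares(f,[x0,y0,a],loss="soft_l1") for x0 in(.3,.6) for y0 in (.2,.5) for a in np.arange(0,6.3,.8)),key=lambda r:r.cost)
q=best.x; print(q,np.degrees(q[2])); print(np.round(best.fun.reshape(-1,2),1).tolist())
np.save("q.npy",q)
print(np.round(rack2w(q,np.array([[-46,-175,100],[-46,-117,60],[-46,110,74],[-46,60,74]])/1e3),3))
yaw=np.degrees(q[2])
print(robot.current_time_s())
for P in [(-46,-190,150),(-46,-190,75),(-46,-160,75),(-46,100,110)]:
    w=rack2w(q,np.array(P)/1e3)[0]
    for dy in (0,90,180,-90):
        for tilt in (0,):
            y=(yaw+dy+180)%360-180
            j=robot.inverse_kinematics(list(w),[180,0,y]); print(P,dy,None if j is None else np.round(j).tolist())
E
```

```text
[ 0.55202566 -0.08687162  0.30924613] 17.718498242711853
[[-1.3, -0.8], [-0.3, -1.6], [-0.6, -0.8], [-1.3, -0.1], [-1.0, 2.2], [-1.7, 0.9], [-1.7, -1.7], [-2.2, -1.4], [-2.3, -0.7], [-2.5, 0.7], [-0.4, -0.7]]
[[ 0.561 -0.268  0.1  ]
 [ 0.544 -0.212  0.06 ]
 [ 0.475  0.004  0.074]
 [ 0.49  -0.044  0.074]]
0.9
(-46, -190, 150) 0 [-7.0, 40.0, 54.0, 82.0, -33.0, 74.0, -23.0]
(-46, -190, 150) 90 [-6.0, 39.0, 51.0, 82.0, -31.0, 73.0, 65.0]
(-46, -190, 150) 180 [-7.0, 40.0, 53.0, 82.0, -32.0, 74.0, 157.0]
(-46, -190, 150) -90 [-12.0, 45.0, 64.0, 83.0, -41.0, 78.0, -108.0]
(-46, -190, 75) 0 [-7.0, 45.0, 54.0, 87.0, -38.0, 68.0, -19.0]
(-46, -190, 75) 90 [-6.0, 44.0, 52.0, 87.0, -37.0, 67.0, 70.0]
(-46, -190, 75) 180 [-4.0, 42.0, 47.0, 87.0, -33.0, 65.0, 157.0]
(-46, -190, 75) -90 [-12.0, 51.0, 64.0, 87.0, -47.0, 72.0, -103.0]
(-46, -160, 75) 0 [-12.0, 44.0, 56.0, 91.0, -39.0, 66.0, -19.0]
(-46, -160, 75) 90 [-12.0, 44.0, 56.0, 91.0, -39.0, 67.0, 71.0]
(-46, -160, 75) 180 [-6.0, 40.0, 45.0, 91.0, -31.0, 63.0, 155.0]
(-46, -160, 75) -90 [-15.0, 49.0, 64.0, 91.0, -46.0, 70.0, -105.0]
(-46, 100, 110) 0 [-38.0, 21.0, 46.0, 110.0, -18.0, 56.0, -56.0]
(-46, 100, 110) 90 [-34.0, 20.0, 41.0, 110.0, -16.0, 56.0, 32.0]
(-46, 100, 110) 180 [-29.0, 19.0, 35.0, 110.0, -13.0, 55.0, 119.0]
(-46, 100, 110) -90 [-50.0, 29.0, 65.0, 110.0, -30.0, 60.0, -135.0]
```

Run:
```python
from h import *
import cv2
q=np.load("q.npy"); yaw=np.degrees(q[2])
# look-alikes lying on the table (z=25 mm), in world and rack coordinates
for name,o in (("turq",[("side",(331,318)),("scene",(284,149))]),("purple",[("side",(401,291)),("scene",(236,167))])):
    r=least_squares(lambda p:np.concatenate([proj(n,np.r_[p,.025])[0]-uv for n,uv in o]),[.55,-.35]); 
    c,s=np.cos(q[2]),np.sin(q[2]); d=r.x-q[:2]; print(name,r.x,"rack",np.round([c*d[0]+s*d[1],-s*d[0]+c*d[1]],3),np.round(r.fun,1))
print(np.round(CAL["wrist"]["T_tool_cam"],3).tolist())
w=rack2w(q,[-.046,-.19,.22])[0]
j=robot.inverse_kinematics(list(w),[180,0,yaw]); print(j)
robot.move_to(list(w),[180,0,yaw])
p=robot.current_tool_pos(); r=robot.current_eef_rot(); im=vision.grab_frame("wrist"); cv2.imwrite("pics/w1.png",im[:,:,::-1])
print(p,r,robot.current_time_s())
for l in ("red_tin","blue_tin"): print(l,[(round(d["p"],2),np.round(d["rect"],1).tolist()) for d in recognise(l,"wrist")])
fingers.gripper_to(0.12); print(robot.current_finger_gap(),robot.current_time_s())
```

```text
turq [ 0.46820187 -0.34734561] rack [-0.159 -0.223] [-0.3  0.3 -0.3  1. ]
purple [ 0.63579971 -0.35670543] rack [-0.002 -0.283] [-2.   0.1 -2.5 -0.3]
[[-0.001, 0.958, 0.286, 0.073], [1.0, 0.001, 0.001, 0.0], [0.0, 0.286, -0.958, -0.126], [0.0, 0.0, 0.0, 1.0]]
[ -7.21839613  36.94642513  55.42266313  76.51888382 -30.01402997
  81.63925575 -25.47468997]
[ 0.56678773 -0.28049326  0.21985768] [-1.79954999e+02 -2.86109542e-02  1.78501480e+01] 4.0583
red_tin [(0.92, [347.2, 272.8, 82.9, 61.6]), (0.58, [240.5, 187.0, 60.6, 94.8])]
blue_tin [(0.93, [412.6, 134.8, 83.5, 101.3]), (0.84, [234.7, 78.8, 66.8, 108.7])]
0.11740688479672627 4.8583
```

View pics/w1.png

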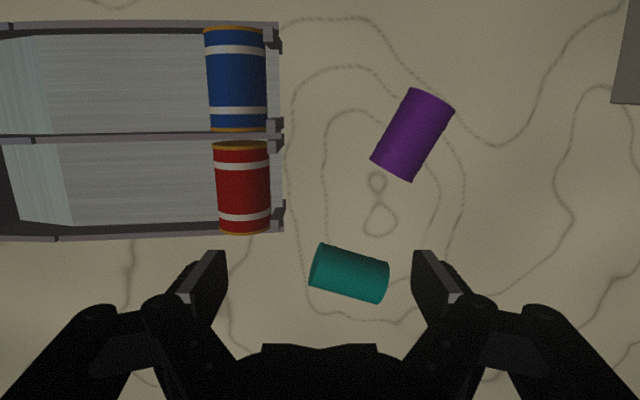

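The wrist view shows the red tin at (241,187) and the blue tin at (235,79). The fingers close along the lane at this yaw, so I'll turn 90° to put both fingertips side by side across the lane. The turquoise tin at (348,273) is clear of the approach. Next I'll refine the rack pose from this picture.

Run:
```python
from h import *
from scipy.spatial.transform import Rotation as R
q0=np.load("q.npy")
T=np.array(CAL["wrist"]["T_tool_cam"]); p=np.array([0.56678773,-0.28049326,0.21985768]); Rt=R.from_euler("xyz",[-179.954999,-.0286109542,17.8501480],degrees=True).as_matrix()
Rc=Rt@T[:3,:3]; tc=p+Rt@T[:3,3]; E=np.eye(4); E[:3,:3]=Rc.T; E[:3,3]=-Rc.T@tc; CAL["wrist"]["extrinsics"]=E
obs=[((46,-117,60),(234.7,79)),((-46,-117,60),(242,187)),((0,60,84.5),(33,140)),((-95,60,84.5),(57,238)),((0,-142,59),(272,136))]
f=lambda q:np.concatenate([proj("wrist",rack2w(q,np.array(P)/1e3))[0]-uv for P,uv in obs])
print(np.round(f(q0).reshape(-1,2),1).tolist())
r=least_squares(f,q0,loss="soft_l1"); q=r.x; print(q0,q,np.degrees(q[2])); print(np.round(r.fun.reshape(-1,2),1).tolist())
r=least_squares(lambda p:f(np.r_[p,q0[2]])[:4],q0[:2]); print("tins only",r.x,r.fun.round(1))
np.save("q2.npy",q)
```

```text
[[1.4, 2.6], [0.7, -2.2], [-1.7, 0.6], [-1.2, 3.8], [-4.7, -0.9]]
[ 0.55202566 -0.08687162  0.30924613] [ 0.55291327 -0.08803644  0.30341002] 17.38411362441682
[[3.3, 2.8], [1.9, -2.0], [-0.5, -0.4], [-0.6, 3.0], [-3.2, -0.5]]
tins only [ 0.55206523 -0.08589098] [ 0.3  2.2 -0.3 -2.5]
```

Run:
```python
from h import *
import cv2
q=(np.load("q.npy")+np.load("q2.npy"))/2; np.save("q3.npy",q); yaw=np.degrees(q[2])+90
W=lambda y,tipz:list(rack2w(q,[-.046,y/1e3,tipz/1e3+robot.tip_reach])[0]); o=[180,0,yaw]
robot.move_to(W(-188,150),o)
print("down stop",robot.line_to(W(-188,52),velocity=.1,f_stop=8),robot.current_time_s())
print("approach stop",robot.line_to(W(-157,50),velocity=.06,f_stop=8),robot.current_contact_force(),robot.current_time_s())
im=vision.grab_frame("side"); im2=vision.grab_frame("scene")
v=lambda a,r0,c0:cv2.resize(a[r0:r0+150,c0:c0+195,::-1],None,fx=2,fy=2,interpolation=cv2.INTER_CUBIC)
cv2.imwrite("pics/pre.png",np.hstack([v(im,150,225),v(im2,110,215)]))
```

```text
down stop False 7.275
approach stop False [-0.62714069 -0.24572832  0.76226327] 7.9417
```

View pics/pre.png

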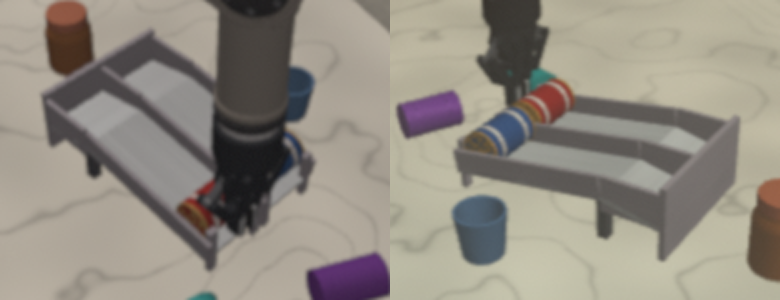

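The fingers stand behind the red tin, between the stubs. In the left half the tin is at about (200,205), and nothing else is touched. Now I'll push.

Run:
```python
from h import *
import cv2
q=np.load("q3.npy"); W=lambda y,tipz:list(rack2w(q,[-.046,y/1e3,tipz/1e3+robot.tip_reach])[0])
s=robot.line_to(W(70,81),velocity=.06,f_stop=12)
print("stop",s,robot.current_tool_pos(),W(70,81),robot.current_contact_force(),robot.current_time_s())
im=vision.grab_frame("side"); im2=vision.grab_frame("scene")
print([(round(d["p"],2),np.round(d["rect"]).tolist()) for d in recognise("red_tin","scene")])
v=lambda a,r0,c0:cv2.resize(a[r0:r0+150,c0:c0+195,::-1],None,fx=2,fy=2,interpolation=cv2.INTER_CUBIC)
cv2.imwrite("pics/push.png",np.hstack([v(im,150,225),v(im2,110,215)]))
```

```text
stop False [ 0.48751461 -0.03471708  0.09798324] [np.float64(0.487501711780735), np.float64(-0.03458446562365529), np.float64(0.098)] [ 0.12824565 -0.09265946 -1.32315497] 12.0083
[(0.77, [287.0, 150.0, 24.0, 29.0]), (0.65, [369.0, 174.0, 32.0, 22.0])]
```

View pics/push.png

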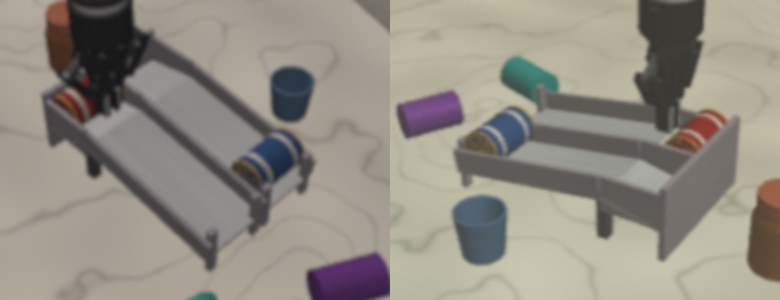

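The red tin lies in the dip against the stop (right half, about (698,130)), and the blue tin is still at the low end (about (500,132)). I'll retreat, check and hand in.

Run:
```python
from h import *
import cv2
q=np.load("q3.npy"); W=lambda y,tipz:list(rack2w(q,[-.046,y/1e3,tipz/1e3+robot.tip_reach])[0])
robot.line_to(W(62,84),velocity=.05); robot.line_to(W(55,200),velocity=.12); robot.pause(.8)
for n in ("scene","side"):
    im=vision.grab_frame(n); cv2.imwrite(f"pics/{n}_end.png",im[:,:,::-1])
    for l,P in (("red_tin",(-.046,.110,.0745)),("blue_tin",(.046,-.117,.060))):
        print(n,l,"expected",proj(n,rack2w(q,P))[0].round(1),[(round(d["p"],2),np.round(d["rect"],1).tolist()) for d in recognise(l,n)])
print(robot.current_time_s(),robot.current_contact_force())
a=[cv2.imread(f"pics/{n}_end.png") for n in ("side","scene")]
v=lambda a,r0,c0:cv2.resize(a[r0:r0+150,c0:c0+195],None,fx=2,fy=2,interpolation=cv2.INTER_CUBIC)
cv2.imwrite("pics/end.png",np.hstack([v(a[0],150,225),v(a[1],110,215)]))
```

```text
scene red_tin expected [367.7 180.5] [(0.8, [368.9, 177.1, 26.1, 22.8]), (0.78, [285.2, 149.7, 30.2, 24.8]), (0.53, [318.9, 197.1, 145.1, 87.8]), (0.28, [410.4, 225.3, 33.4, 54.0])]
scene blue_tin expected [269.  178.1] [(0.74, [269.4, 175.9, 30.9, 23.5]), (0.67, [234.4, 167.9, 36.4, 23.6])]
side red_tin expected [268.5 198.6] [(0.98, [330.9, 319.1, 42.9, 49.2]), (0.83, [269.0, 196.9, 40.7, 26.3])]
side blue_tin expected [358.2 230.3] [(0.88, [360.1, 229.6, 34.6, 29.1]), (0.69, [400.3, 290.7, 42.8, 33.2])]
14.7 [-0.47622279  0.01921435 -0.31430044]
```

View pics/end.png

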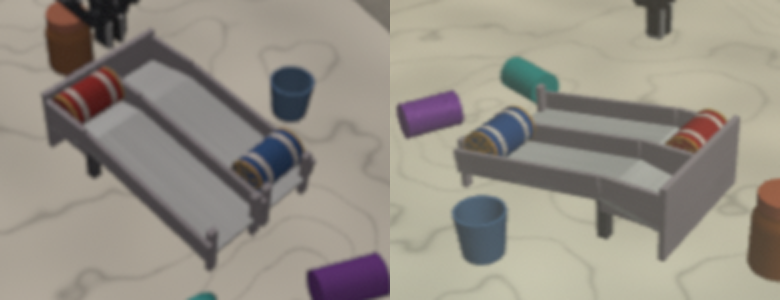

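The red tin lies square in the dip against the stop, within a few pixels of its expected home in both views. The blue tin, cup and jar are unmoved and the gripper is clear.

```bash
python3 -c "
from station import workorder
print(workorder.close_job())"
```

```text
the job is handed in; nothing more can be done
None
```

I pushed the red tin over the hump and it now rests in the dip against the end stop; the camera views show the blue tin, cup and jar still in place, and the job was handed in after about 15 s of the 32 s allowed, with no verdict returned.

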